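# Hang the graduated dial plate on its hook, scale outward

## Task

Take the round graduated dial plate out of its wooden block and hang it by its eye on the hook of the bench stand, so that the face with the graduations points outward, away from the stand's post and towards the hook's tip. Let go with the plate hanging quietly. Leave the square gauge plate standing in its own block.

Things in the scene. Friction and masses are not known exactly. Their poses are not given: they have to be found in the camera images.
- dial: Round aluminium dial plate, 8 mm thick, ~190 g, upright in a block. From the top: grip tab 34 wide x 38 tall; eye 44 wide x 40 high, its upper edge a shallow inverted V; disc 90 dia; flat foot. Origin: apex of the eye's upper edge, mid-thickness; tab top 38 above, disc centre 85 and foot 132 below. x axis: out of the marked face (black radial lines; other face blank), y along the width, z up.
- dial_side (a point): Point of the dial plate's rim on its own +y side: 45 mm along the plate's y and 85 mm below the plate's origin. Looking at the marked face with the tab up, it is on the right. At the start the marked face looks away from the robot, up to about 60 degrees round to the robot's right (-y).
- square_plate: Bystander like the dial plate (same tab, eye, foot, thickness, origin, axes) but with an 84 mm square in place of the disc. Top at 178 mm, as the dial's. Each plate stands in its own fixed plywood block, 110 wide, 60 deep, 35 high, in a slot 10 wide and 27 deep, from which it lifts straight up. The plates stand 15 cm or more apart.
- hook_seat (a point): Middle of the top of the hook's straight level bar (8 mm dia), 179 mm above the bench; the eye hangs here. x axis: along the bar, outward from post to tip; z up. Post (18 mm dia, no higher than the bar) 50 mm behind this point; bar straight to 34 mm beyond, then upturned: its end is 47 mm beyond and 10 mm above this point. Fixed stand; white base 130 x 100, 12 mm high, under the hook.
Mind the look-alikes: they are no part of the job. What is shaped like the part that bears hook_seat but turquoise is not meant.

How it is judged:
By the outcome, as a careful person would: the job done as asked, in the order asked, and still so for the second after the job is handed in, with the robot touching nothing.
It also fails if it takes over 46 s, if anything falls off the work surface, if the arm or the gripper's body presses on something with over 40 N, if the wrist force passes 120 N, or if a joint passes its speed limit or range.

## Robot

A 6-joint arm with a two-finger parallel gripper is mounted at the origin on the work surface. World frame = base frame: x ahead of the robot, y to its left, z up, the work surface at z = 0. Lengths are in m, angles in rad, forces in N, time in s.
With the tool pointing down it reaches from about 0.25 to 0.775 m from the base axis. Payload 4 kg.
Tool frame: the origin (TCP) lies at the very end of the fingers, on their centre line; the grasp point (between the pads) lies 19 mm behind it; z points along the fingers, y is the line along which they close (so a half turn about z gives the same grasp; the last joint's range is limited). The gripper opens to 85 mm and grips with 20 to 120 N. Pads are 22 mm wide; open, the fingers measure 114 mm over their backs; the gripper's body (76 mm by 85 mm) begins 54 mm behind the grasp point. The pads swing forward as they close: fully open they stand 13 mm farther back than shut.
Start: joints at [-1.33, 0.087, 1.371, -0, 1.684, -0.103], TCP at [0.185, -0.518, 0.231] pointing down, gripper open.
Joint ranges: [-3.1, 3.1], [-0.76, 2.03], [0.27, 2.55], [-1.08, 4.22], [0.17, 2.65], [-2.57, 2.57]. Speed limits (rad/s): [2.79, 2.79, 3.14, 3.14, 3.14, 3.14].

## Interface

Orientations are given as a rotation vector (axis times angle).
In Python, from bench import * gives the robot as it stands.
- The arm moves only by the tool play_rows, never from a script. Its argument "rows" is one flat list of numbers, 7 for each row, row after row: the shift along the tool's x, y, z normalised to -1 to 1, where 1 is 500 mm, then the turn, a rotation vector about the tool's x, y, z normalised to -1 to 1, where 1 is 180 degrees, then the closure in counts, from 0 (fully open) to 255 (shut). A call has exactly 10 rows; each row shifts and turns the commanded pose from where the row before left it, along the tool's axes as they then stand; what a row does not reach is not made up. A row lasts 1/10 s, in which the tool goes at most 50 mm and 8.59 degrees, less where a joint would pass 70% of its speed; a pose out of reach is approached as far as the arm can. A call with a number of a shift or a turn outside -1 to 1 is refused whole. A call with a gripper value outside its range is refused whole. The fingers move at their own pace and stop on an object; "squeeze" is the grip in N (left out, the last holds). Time passes only in rows, so rows that do not move let the fingers close, or fill a call up. It gives the time, the measured TCP pose, the force, the opening and the grip force at its end, in the units of the state.
- get_obs(): the state, without advancing time (a new reading comes with each control period).
- capture(name): name is "scene" or "top" or "wrist"; returns a dict with "pixels" (480x640x3 uint8, blue, green, red), "z_map" (480x640 float32, m along the optical axis (not along the pixel's ray), 0 where there is no reading), "camera_matrix" (3x3 intrinsics, pixels), "rvec" (rotation vector, rad) and "tvec" (3), from world to camera coordinates, as OpenCV has them. Camera axes: x right, y down, z forward; pixel columns grow to the right and rows downward; lengths in m; the calibration is good to about 2 mm. The wrist camera is an equidistant fisheye: a pixel r from the principal point sees the ray r / f radians off the axis. A picture is of the moment at which its call begins.
- hand_in(): hands the job in; it is judged then, once.
The state is a dict: "clock": time; "qpos": joint angles; "joint_vel": joint speeds; "joint_torque": joint torques, N m; "tcp_pos": TCP position; "ee_rot": TCP orientation; "ft_force": force on the tool from outside, world axes, zero at the start; "ft_torque": the same for the moment, N m; "opening": opening from 0.0 (shut) to 1.0 (fully open); "grasp_force": force on a finger pad.
Only numpy, scipy, OpenCV 4.12 (cv2) and the standard library are available. Lean on these libraries where they do the work, as an engineer would, in place of code of your own. Each camera call takes 0.05 s, during which the arm holds its last target. There are 200 camera calls.

## Working session

There is one attempt and no reset: what is moved stays moved. The work goes in short steps, Python scripts to look and compute and a tool call to move; the robot and the scene stay as the last step left them, time stands still between calls to the robot, and variables do not carry over. Pictures are saved under pics/ and viewed, at most 10 in all, crops included, and the job is handed in when it is done.

Besides the shell and the picture viewer there is one more tool, called after "Request:" as name(argument=value, ...), one argument or row to a line, values as JSON. play_rows: Moves the arm, as the interface text tells. Its arguments: {"type":"object","properties":{"rows":{"type":"array","items":{"type":"number"}},"squeeze":{"type":"number"}},"required":["rows"]}

```bash
mkdir -p pics; cat > h.py <<'E'
from bench import *
import numpy as np, cv2
from scipy.spatial.transform import Rotation as R
def cloud(c):
    K=c["camera_matrix"];Z=c["z_map"];v,u=np.mgrid[:480,:640]
    P=np.stack([(u-K[0,2])/K[0,0]*Z,(v-K[1,2])/K[1,1]*Z,Z],-1)
    Rm=cv2.Rodrigues(np.array(c["rvec"]))[0]
    W=(P-np.array(c["tvec"]).ravel())@Rm
    W[Z==0]=np.nan
    return W
E
python3 - <<'E'
from h import *
o=get_obs();print(o)
for n in("scene","top"):
    c=capture(n);cv2.imwrite(f"pics/{n}0.png",c["pixels"]);np.savez(f"{n}0.npz",**c)
    print(n,c["camera_matrix"],c["rvec"],c["tvec"])
E
```

```text
{'clock': 0.0, 'qpos': array([-1.33009662e+00,  8.79886922e-02,  1.37229427e+00, -1.09324045e-05,
        1.68359474e+00, -1.03088291e-01]), 'joint_vel': array([-0.00018281, -0.00185166, -0.00096962,  0.00010333, -0.00088163,
        0.00018358]), 'joint_torque': array([-5.69245276e-04, -3.51872671e+01, -3.13272500e+01, -1.91818544e-04,
        1.07044229e-02, -1.54621830e-05]), 'tcp_pos': array([ 0.18525765, -0.5173224 ,  0.23010041]), 'ee_rot': array([-3.09304865e+00, -5.36973787e-01,  2.63607236e-04]), 'ft_force': array([ 0.29280845,  0.75358678, -0.54615972]), 'ft_torque': array([-0.04568298, -0.05705642,  0.04054602]), 'grasp_force': 0.0, 'opening': 1.0005187549566508}
scene [[602.2836612    0.         313.55063243]
 [  0.         602.2836612  238.96642357]
 [  0.           0.           1.        ]] [ 0.75935258  2.67565982 -0.96928558] [ 0.4027287  -0.10191189  1.57112605]
top [[523.18137938   0.         302.69562751]
 [  0.         523.18137938 232.64279452]
 [  0.           0.           1.        ]] [ 2.18670771 -2.14250934  0.09718473] [-0.01572242  0.45625728  1.26929544]
```

View pics/scene0.png

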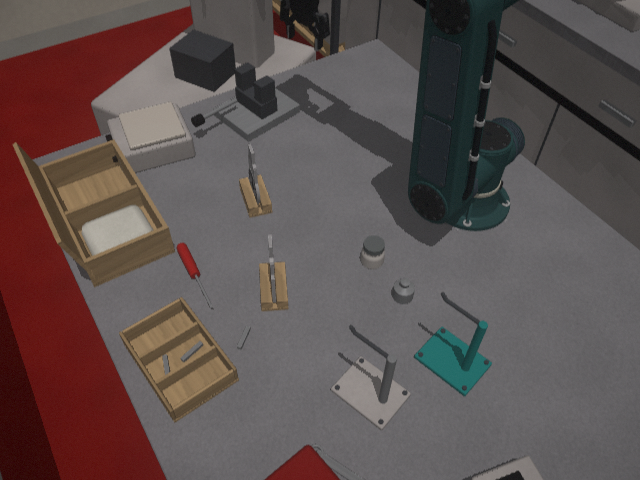

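View pics/top0.png

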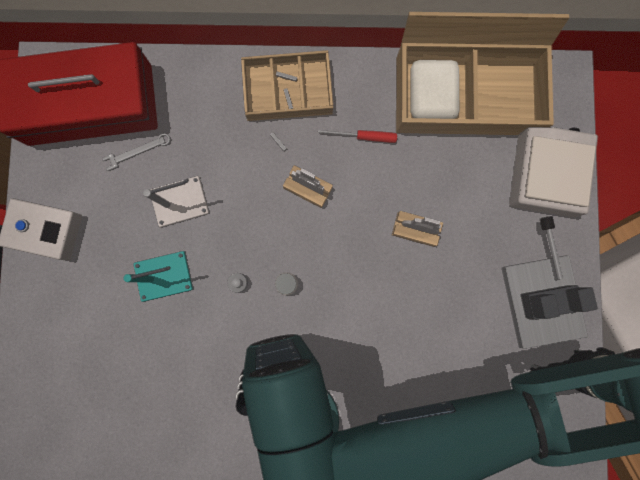

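The scene view shows two plates in wood blocks at about (272,285) and (255,190), and the white stand at (370,390), with the turquoise one beside it. In the top view the blocks are at (308,186) and (418,228), and the white stand is at (180,202) with its post at (148,193).

```bash
cat > m.py <<'E'
from h import *
t=dict(np.load("top0.npz"));s=dict(np.load("scene0.npz"))
Wt=cloud(t);Ws=cloud(s)
def crop(n,img,u0,v0,u1,v1,k):
    return cv2.resize(img[v0:v1,u0:u1],None,fx=k,fy=k,interpolation=cv2.INTER_CUBIC)
a=crop(0,s["pixels"],225,130,305,320,3);b=crop(0,t["pixels"],270,150,450,255,3)
C=np.zeros((600,800,3),np.uint8);C[:570,:240]=a;C[:315,245:785]=b
c=crop(0,s["pixels"],320,300,500,395,3);C[315:600,245:785]=c
cv2.imwrite("pics/crop0.png",C)
for nm,(u0,v0,u1,v1) in {"A":(275,155,345,215),"B":(385,200,455,255)}.items():
    W=Wt[v0:v1,u0:u1].reshape(-1,3);
    blk=W[(W[:,2]>.028)&(W[:,2]<.042)];rc=cv2.minAreaRect((blk[:,:2]*1000).astype(np.float32))
    print(nm,"block",rc)
    ctr=np.array(rc[0])/1000
    for src,X in(("top",Wt.reshape(-1,3)),("scene",Ws.reshape(-1,3))):
        p=X[(np.linalg.norm(X[:,:2]-ctr,axis=1)<.08)&(X[:,2]>.05)]
        if len(p)<5: continue
        q=p[:,:2].mean(0);u,sv,vt=np.linalg.svd(p[:,:2]-q,full_matrices=False)
        print(src,len(p),"mean",q,"dir",vt[0],np.degrees(np.arctan2(vt[0][1],vt[0][0])),"sd",sv/len(p)**.5,"z",p[:,2].min(),p[:,2].max())
        for z0 in range(50,180,15):
            r=p[(p[:,2]>z0/1000)&(p[:,2]<z0/1000+.015)]
            if len(r)>2:
                l=(r[:,:2]-q)@vt[0]; print("  z",z0,len(r),l.min().round(4),l.max().round(4),r[:,:2].mean(0).round(4))
W=Wt[150:240,130:220].reshape(-1,3)
p=W[W[:,2]>.1];print("hook top",len(p));
Wh=Ws[300:440,320:415].reshape(-1,3)
for nm,X in(("top",W),("scene",Wh)):
    p=X[(X[:,2]>.165)&(X[:,2]<.2)];q=p.mean(0);u,sv,vt=np.linalg.svd(p[:,:2]-q[:2],full_matrices=False)
    l=(p[:,:2]-q[:2])@vt[0];print(nm,len(p),q,vt[0],l.min(),l.max());i=np.argsort(l)[::max(1,len(l)//12)];print(np.c_[l[i],p[i]].round(4))
    b=X[(X[:,2]>.006)&(X[:,2]<.018)];print("base",cv2.minAreaRect((b[:,:2]*1000).astype(np.float32)))
E
python3 m.py
```

```text
A block ((573.622314453125, -15.102176666259766), (109.64857482910156, 60.6995735168457), 63.284645080566406)
top 382 mean [ 0.57127715 -0.01585468] dir [-0.43839029 -0.89878471] -116.00122046985078 sd [0.0214732  0.00241874] z 0.05085522493404618 0.18164948770553405
  z 50 40 -0.0417 0.0403 [ 0.5697 -0.0154]
  z 65 35 -0.0409 0.0398 [ 0.5688 -0.017 ]
  z 80 43 -0.0432 0.0404 [ 0.5702 -0.0147]
  z 95 100 -0.0431 0.0392 [ 0.5721 -0.0166]
  z 110 9 -0.0318 0.028 [ 0.5698 -0.0169]
  z 125 39 -0.0312 0.0279 [ 0.5718 -0.017 ]
  z 140 33 -0.0265 0.0255 [ 0.571  -0.0155]
  z 155 20 -0.0178 0.0153 [ 0.57   -0.0152]
  z 170 63 -0.0181 0.0151 [ 0.5736 -0.0146]
scene 231 mean [0.58241969 0.00282926] dir [0.44856733 0.89374904] 63.34819752706101 sd [0.01673031 0.00239847] z 0.05022658250845623 0.18010384424814335
  z 50 18 -0.0283 0.0229 [0.5894 0.0177]
  z 65 11 0.0175 0.0218 [0.5915 0.0201]
  z 80 22 -0.0456 0.0223 [0.5879 0.0124]
  z 95 36 -0.0322 0.023 [0.5873 0.0128]
  z 110 16 0.0039 0.0094 [0.5858 0.0087]
  z 125 27 -0.0053 0.0113 [0.5841 0.0071]
  z 140 25 -0.0276 0.0082 [ 0.5805 -0.0012
[... 1926 characters left out ...]
), 3.3904449939727783)
scene 321 [0.53348137 0.30269315 0.17741447] [-0.28533223  0.95842867] -0.06226376498341841 0.043669584264608104
[[-0.0623  0.5504  0.2428  0.1845]
 [-0.051   0.543   0.2523  0.1775]
 [-0.0414  0.5457  0.2631  0.174 ]
 [-0.0303  0.5395  0.2729  0.179 ]
 [-0.0187  0.5417  0.2856  0.1781]
 [-0.0085  0.5313  0.2932  0.1763]
 [ 0.0031  0.5345  0.3062  0.1806]
 [ 0.0137  0.5242  0.3142  0.176 ]
 [ 0.024   0.5259  0.3255  0.1766]
 [ 0.0311  0.5219  0.3317  0.1788]
 [ 0.0357  0.5284  0.3384  0.1736]
 [ 0.039   0.5285  0.3418  0.1717]
 [ 0.0425  0.5241  0.3443  0.175 ]]
base ((491.88983154296875, 244.44122314453125), (301.3889465332031, 193.90756225585938), 55.764827728271484)
```

View pics/crop0.png

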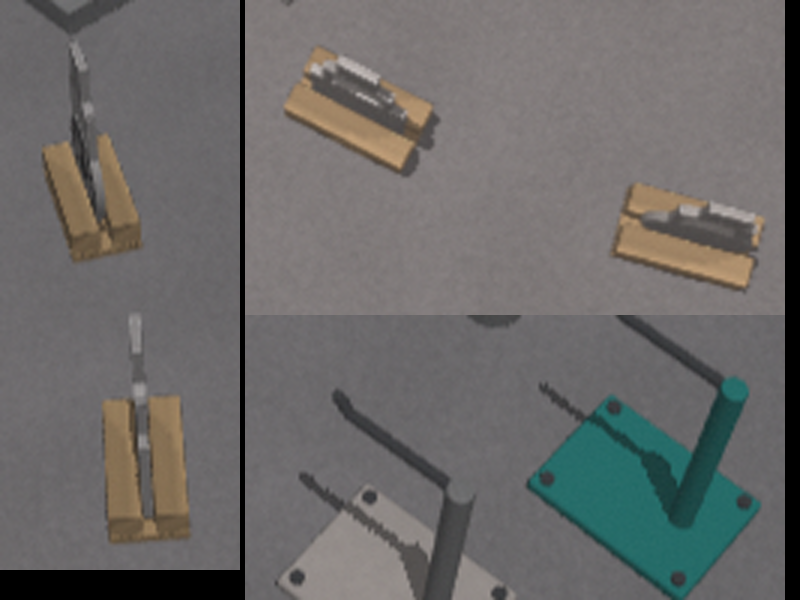

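Plate B keeps narrowing above mid-height (±45 mm at z 60, ±35 mm at z 87). That makes it the dial, at about (0.472,-0.288) with its face normal near -15°. Plate A stays ±41 mm wide up to z 97, so it is the square. The white stand's bar points towards -y. Next I'll refine the hook and work out the first move.

```bash
cat >> h.py <<'E'
def go(p,yaw):
    """rotate first (tool y to yaw deg, z down), then shift in the new frame; totals in move units"""
    o=get_obs();r=R.from_rotvec(o["ee_rot"]);a=np.radians(yaw)
    y=np.array([np.cos(a),np.sin(a),0]);z=np.array([0,0,-1.]);x=np.cross(y,z)
    T=R.from_matrix(np.c_[x,y,z]);w=(r.inv()*T).as_rotvec()
    d=np.array(p)-o["tcp_pos"]
    print("t",o["clock"],"tcp",o["tcp_pos"].round(4),"turn",(w/np.pi).round(4),"shift(new)",(T.inv().apply(d)/.5).round(4),"shift(old)",(r.inv().apply(d)/.5).round(4),"F",o["ft_force"].round(1),"op",round(o["opening"],3),"g",round(o["grasp_force"],1))
E
python3 - <<'E'
from h import *
Wt=cloud(dict(np.load("top0.npz")));Ws=cloud(dict(np.load("scene0.npz")))
s0=np.array([.537,.2886])
for nm,X in(("top",Wt.reshape(-1,3)),("scene",Ws.reshape(-1,3))):
    d=np.array([.297,-.955])
    for it in range(3):
        l=(X[:,:2]-s0)@d;n=(X[:,:2]-s0)@[-d[1],d[0]]
        p=X[(abs(l)<.034)&(abs(n)<.012)&(X[:,2]>.165)&(X[:,2]<.2)]
        q=p.mean(0);vt=np.linalg.svd(p[:,:2]-q[:2])[2][0];vt=vt*np.sign(vt@d);d=vt
    l=(X[:,:2]-q[:2])@d;n=(X[:,:2]-q[:2])@[-d[1],d[0]]
    b=X[(abs(l)<.09)&(abs(n)<.015)&(X[:,2]>.16)&(X[:,2]<.21)];lb=np.sort((b[:,:2]-q[:2])@d)
    print(nm,len(p),q,"yaw",np.degrees(np.arctan2(d[1],d[0])),"ends",lb[[0,3,-4,-1]],"seat by tip",q[:2]+d*(lb[-3]-.047),"by post",q[:2]+d*(lb[3]+.059))
    B=X[(X[:,2]>.008)&(X[:,2]<.016)&(np.linalg.norm(X[:,:2]-s0,axis=1)<.095)]
    print("base",cv2.minAreaRect((B[:,:2]*1000).astype(np.float32)))
go([.4725,-.288,.235],-14.9)
E
```

```text
top 114 [0.53738067 0.28898686 0.17735811] yaw -72.61599681517846 ends [-0.05757718 -0.0559623   0.0437013   0.04558936] seat by tip [0.53660273 0.29147171] by post [0.53828826 0.28608791]
base ((540.7587280273438, 310.86761474609375), (127.91553497314453, 130.07859802246094), 17.238889694213867)
scene 163 [0.53735716 0.28901054 0.17712408] yaw -72.97402916204533 ends [-0.05790768 -0.0576152   0.04546089  0.04803707] seat by tip [0.53703321 0.2900684 ] by post [0.53776263 0.28768644]
base ((531.1373291015625, 307.79925537109375), (101.31170654296875, 130.27999877929688), 17.33455467224121)
t 0.1 tcp [ 0.1853 -0.5174  0.2302] turn [-0.0005 -0.0004 -0.3078] shift(new) [ 0.5911  0.4371 -0.0095] shift(old) [ 0.6955 -0.2383 -0.0089] F [ 0.2  0.  -0.7] op 1.002 g 0.0
```

Request:
play_rows(
  rows=[0.087,-0.03,0,0,0,0,0,0.087,-0.03,0,0,0,0,0,0.087,-0.03,0,0,0,0,0,0.087,-0.03,0,0,0,0,0,0.087,-0.03,0,0,0,0,0,0.087,-0.03,0,0,0,0,0,0.087,-0.03,0,0,0,0,0,0.087,-0.03,0,0,0,0,0,0,0,0,0,0,-0.044,0,0,0,0,0,0,-0.044,0],
  squeeze=40,
)

```text
clock: 1.1
tcp_pos: [0.4735, -0.2859, 0.2304]
ee_rot: [-2.986, -0.972, 0.002]
ft_force: [-0.4, 0.3, -0.1]
opening: 0.999
grasp_force: 0.0
```

Request:
play_rows(
  rows=[0,0,0,0,0,-0.044,0,0,0,0,0,0,-0.044,0,0,0,0,0,0,-0.044,0,0,0,0,0,0,-0.044,0,0,0,0,0,0,-0.044,0,0,0,0,0,0,0,0,0,0,0,0,0,0,0,0,0,0,0,0,0,0,0,0,0,0,0,0,0,0,0,0,0,0,0,0],
)

```text
clock: 2.1
tcp_pos: [0.4726, -0.2875, 0.2313]
ee_rot: [2.491, 1.915, -0.0]
ft_force: [-0.2, 0.1, -0.1]
opening: 1.002
grasp_force: 0.0
```

```bash
cat > w.py <<'E'
from h import *
import sys
c=capture("wrist");cv2.imwrite(f"pics/{sys.argv[1]}.png",c["pixels"]);np.savez(sys.argv[1]+".npz",**c)
K=c["camera_matrix"];Z=c["z_map"];v,u=np.mgrid[:480,:640]
a=(u-K[0,2])/K[0,0];b=(v-K[1,2])/K[1,1];r=np.hypot(a,b);k=np.tan(r)/np.maximum(r,1e-9)
P=np.stack([a*k*Z,b*k*Z,Z],-1);Rm=cv2.Rodrigues(np.array(c["rvec"]))[0]
W=(P-np.array(c["tvec"]).ravel())@Rm;W[(Z==0)|(r>1.3)]=np.nan
np.save("W.npy",W)
E
python3 w.py w1; python3 - <<'E'
from h import *
X=np.load("W.npy").reshape(-1,3)
p=X[(np.linalg.norm(X[:,:2]-[.4725,-.288],axis=1)<.04)&(X[:,2]>.165)&(X[:,2]<.19)]
print(len(p),p.mean(0))
r=cv2.minAreaRect((p[:,:2]*1000).astype(np.float32));print(r)
go([.4725,-.288,.148],-14.9)
E
```

```text
888 [ 0.4722667  -0.28719619  0.17779513]
((471.79949951171875, -289.4158020019531), (34.927433013916016, 7.999124050140381), 75.11685180664062)
t 2.15 tcp [ 0.4726 -0.2876  0.2313] turn [0. 0. 0.] shift(new) [-9.000e-04  1.000e-04  1.666e-01] shift(old) [-9.000e-04  1.000e-04  1.666e-01] F [0.5 0.2 0.2] op 1.004 g 0.0
```

View pics/w1.png

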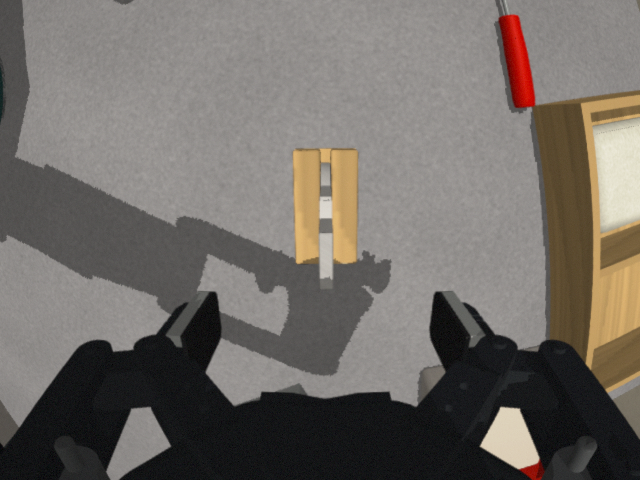

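The wrist view shows the tab top at about (326,260), centred between the fingers and square to them. The measured top is 34.9 x 8.0 mm, matching the given tab. I'll descend and grip.

Request:
play_rows(
  rows=[-0.002,0,0.03,0,0,0,0,0,0,0.03,0,0,0,0,0,0,0.03,0,0,0,0,0,0,0.03,0,0,0,0,0,0,0.03,0,0,0,0,0,0,0.012,0,0,0,0,0,0,0,0,0,0,0,0,0,0,0,0,0,255,0,0,0,0,0,0,255,0,0,0,0,0,0,255],
  squeeze=60,
)

```text
clock: 3.15
tcp_pos: [0.4728, -0.2889, 0.1514]
ee_rot: [2.488, 1.914, 0.001]
ft_force: [-0.1, 0.2, -0.1]
opening: 0.515
grasp_force: 0.0
```

Request:
play_rows(
  rows=[0,0,0,0,0,0,255,0,0,0,0,0,0,255,0,0,0,0,0,0,255,0,0,0,0,0,0,255,0,0,0,0,0,0,255,0,0,0,0,0,0,255,0,0,0,0,0,0,255,0,0,0,0,0,0,255,0,0,0,0,0,0,255,0,0,0,0,0,0,255],
)

```text
clock: 4.15
tcp_pos: [0.4725, -0.2887, 0.1508]
ee_rot: [2.489, 1.915, 0.0]
ft_force: [0.1, -0.4, 5.2]
opening: 0.083
grasp_force: 60.6
```

Request:
play_rows(
  rows=[0,0,-0.02,0,0,0,255,0,0,-0.03,0,0,0,255,0,0,-0.03,0,0,0,255,0,0,-0.04,0,0,0,255,0,0,-0.05,0,0,0,255,0,0,-0.06,0,0,0,255,0,0,-0.06,0,0,0,255,0,0,-0.06,0,0,0,255,0,0,-0.04,0,0,0,255,0,0,-0.02,0,0,0,255],
)

```text
clock: 5.15
tcp_pos: [0.4723, -0.2886, 0.3592]
ee_rot: [2.487, 1.912, 0.001]
ft_force: [0.2, 0.3, -2.5]
opening: 0.08
grasp_force: 59.9
```

```bash
python3 - <<'E'
from h import *
c=capture("scene");im=c["pixels"]
cv2.imwrite("pics/lift.png",cv2.resize(im[60:240,180:340],None,fx=3.3,fy=3.3,interpolation=cv2.INTER_CUBIC))
d=np.array([np.cos(np.radians(-72.7)),np.sin(np.radians(-72.7))]);print(np.array([.5373,.289])+d*.1)
go([*(np.array([.5373,.289])+d*.1),.352],-72.7)
E
```

```text
[0.56703749 0.19352392]
t 5.2 tcp [ 0.4725 -0.2888  0.3596] turn [ 1.900e-03 -1.000e-04  3.212e-01] shift(new) [ 0.4674 -0.8648  0.0153] shift(old) [ 0.9809 -0.0649  0.0125] F [ 0.5 -0.2  0.1] op 0.08 g 59.9
```

View pics/lift.png

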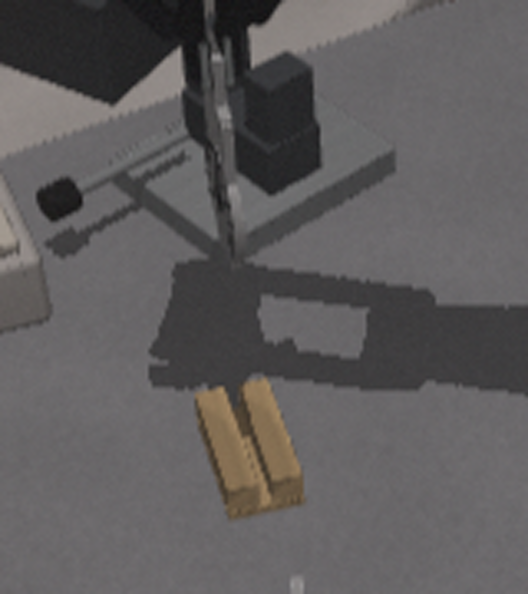

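The dial is lifted clear of its block. Its foot is at about z 0.22, above the square plate's top. I'll carry it over and turn it to the hook's yaw.

Request:
play_rows(
  rows=[0.04,-0.003,0,0,0,0,255,0.07,-0.005,0,0,0,0,255,0.09,-0.006,0,0,0,0,255,0.09,-0.006,0,0,0,0,255,0.09,-0.006,0,0,0,0,255,0.09,-0.006,0,0,0,0,255,0.09,-0.006,0,0,0,0,255,0.09,-0.006,0,0,0,0,255,0.09,-0.006,0,0,0,0,255,0.09,-0.006,0,0,0,0,255],
)

```text
clock: 6.2
tcp_pos: [0.5512, 0.1215, 0.3541]
ee_rot: [-2.489, -1.915, 0.004]
ft_force: [0.6, -0.6, -1.6]
opening: 0.081
grasp_force: 59.9
```

Request:
play_rows(
  rows=[0.08,-0.005,0,0,0,0,255,0.05,-0.003,0,0,0,0.02,255,0.02,-0.001,0,0,0,0.04,255,0,0,0,0,0,0.044,255,0,0,0,0,0,0.044,255,0,0,0,0,0,0.044,255,0,0,0,0,0,0.044,255,0,0,0,0,0,0.044,255,0,0,0,0,0,0.03,255,0,0,0,0,0,0.011,255],
)

```text
clock: 7.2
tcp_pos: [0.5667, 0.1931, 0.3538]
ee_rot: [3.106, 0.47, -0.005]
ft_force: [-0.4, -0.0, -1.7]
opening: 0.082
grasp_force: 59.9
```

```bash
python3 - <<'E'
from h import *
c=capture("scene");im=c["pixels"];np.savez("s2.npz",**c)
d=np.array([np.cos(np.radians(-72.7)),np.sin(np.radians(-72.7))])
X=cloud(c).reshape(-1,3);o=get_obs();t=o["tcp_pos"]
cv2.imwrite("pics/carry.png",cv2.resize(im[170:440,280:500],None,fx=2.2,fy=2.2,interpolation=cv2.INTER_CUBIC))
# plate face points
p=X[(np.linalg.norm(X[:,:2]-t[:2],axis=1)<.05)&(X[:,2]<t[2]-.03)&(X[:,2]>.19)]
q=p.mean(0);n=np.linalg.svd(p-q,full_matrices=False)[2][2];n*=np.sign(n[:2]@d)
lat=(p[:,:2]-t[:2])@[-d[1],d[0]]
print(len(p),"normal",n,"yaw",np.degrees(np.arctan2(n[1],n[0])),"tilt",np.degrees(n[2]),"zmin",p[:,2].min(),"lat range",lat.min(),lat.max(),"offset along d",((p-t)[:,:2]@d).mean())
lat0=lat
for z in np.arange(p[:,2].min(),p[:,2].max(),.01):
    m=(p[:,2]>=z)&(p[:,2]<z+.01)
    if m.sum()>3: print(round(z-t[2],4),m.sum(),lat[m].min().round(4),lat[m].max().round(4),((p[m]-t)[:,:2]@d).mean().round(4))
go([*(np.array([.5373,.289])+d*.1),.21],-72.7)
E
```

```text
993 normal [ 0.28238763 -0.95896301 -0.02543949] yaw -73.59178172964253 tilt -1.4575754098946405 zmin 0.20903797929036427 lat range -0.04699454481213563 0.043956786663281296 offset along d -0.003404100727192772
-0.1448 29 -0.0242 0.019 -0.0038
-0.1348 63 -0.0314 0.0295 -0.0042
-0.1248 80 -0.0393 0.0358 -0.0043
-0.1148 93 -0.0447 0.0421 -0.004
-0.1048 106 -0.047 0.044 -0.004
-0.0948 115 -0.0454 0.0433 -0.0038
-0.0848 115 -0.0447 0.0417 -0.0036
-0.0748 108 -0.0382 0.0363 -0.0034
-0.0648 111 -0.0321 0.0312 -0.003
-0.0548 111 -0.0332 0.0286 -0.0015
-0.0448 41 -0.0319 0.0287 -0.0023
-0.0348 21 -0.0282 0.0281 -0.002
t 7.25 tcp [0.5667 0.1931 0.3538] turn [ 0.      0.0011 -0.0005] shift(new) [ 0.0009 -0.0006  0.2876] shift(old) [ 0.0019 -0.0007  0.2876] F [-0.3  0.8 -1.4] op 0.084 g 59.9
```

View pics/carry.png

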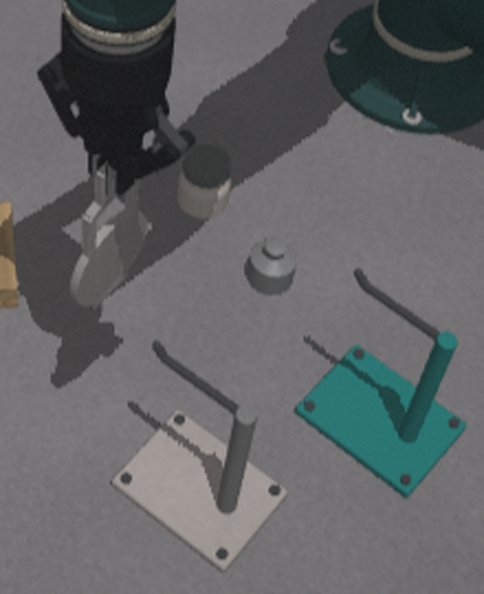

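The face turned to the stand is blank, so the marked face points outward. The plate is plumb at yaw about -73°. The white hook's tip is at crop (158,346). I'll lower the plate to insertion height, which puts the eye apex about 20 mm above the bar.

Request:
play_rows(
  rows=[0.004,0,0.03,0,0,0,255,0,0,0.05,0,0,0,255,0,0,0.05,0,0,0,255,0,0,0.05,0,0,0,255,0,0,0.05,0,0,0,255,0,0,0.03,0,0,0,255,0,0,0.018,0,0,0,255,0,0,0.01,0,0,0,255,0,0,0,0,0,0,255,0,0,0,0,0,0,255],
)

```text
clock: 8.25
tcp_pos: [0.5697, 0.194, 0.2126]
ee_rot: [-3.106, -0.474, -0.004]
ft_force: [0.1, -0.7, -0.8]
opening: 0.081
grasp_force: 59.9
```

```bash
python3 w.py w3; python3 - <<'E'
from h import *
d=np.array([np.cos(np.radians(-72.7)),np.sin(np.radians(-72.7))])
c=capture("scene");im=c["pixels"]
cv2.imwrite("pics/pre.png",cv2.resize(im[230:440,280:430],None,fx=2.8,fy=2.8,interpolation=cv2.INTER_CUBIC))
go([*(np.array([.5373,.289])),.21],-72.7)
E
```

```text
t 8.35 tcp [0.5697 0.194  0.2128] turn [ 0.0001 -0.0008  0.0003] shift(new) [-0.0054 -0.2006  0.0056] shift(old) [-0.0052 -0.2007  0.0056] F [-0.5  0.  -0.8] op 0.084 g 59.9
```

View pics/pre.png

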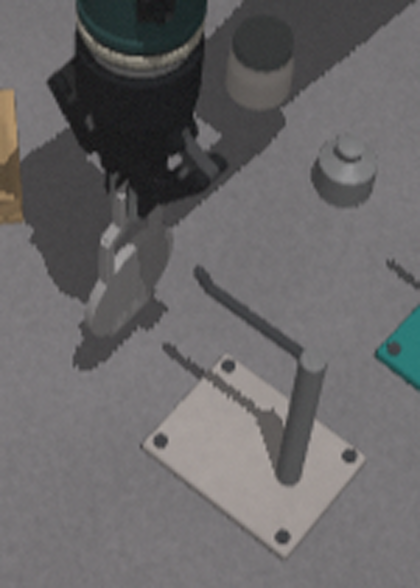

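The plate sits in front of the hook tip with the eye at bar height. I'll insert it along the bar.

Request:
play_rows(
  rows=[-0.003,-0.01,0.004,0,0,0,255,0,-0.02,0,0,0,0,255,0,-0.02,0,0,0,0,255,0,-0.02,0,0,0,0,255,0,-0.02,0,0,0,0,255,0,-0.02,0,0,0,0,255,0,-0.02,0,0,0,0,255,0,-0.01,0,0,0,0,255,0,0,0,0,0,0,255,0,0,0,0,0,0,255],
)

```text
clock: 9.35
tcp_pos: [0.5468, 0.2601, 0.2093]
ee_rot: [3.105, 0.474, 0.0]
ft_force: [-0.6, -0.4, -1.9]
opening: 0.082
grasp_force: 59.9
```

```bash
python3 - <<'E'
from h import *
c=capture("scene");im=c["pixels"]
cv2.imwrite("pics/ins.png",cv2.resize(im[250:430,290:430],None,fx=3.2,fy=3.2,interpolation=cv2.INTER_CUBIC))
go([*(np.array([.5373,.289])),.21],-72.7)
E
```

```text
t 9.4 tcp [0.5469 0.2599 0.2093] turn [0.0002 0.     0.0002] shift(new) [-0.0011 -0.0612 -0.0015] shift(old) [-0.001  -0.0612 -0.0015] F [-0.6 -0.6 -1.2] op 0.084 g 59.9
```

View pics/ins.png

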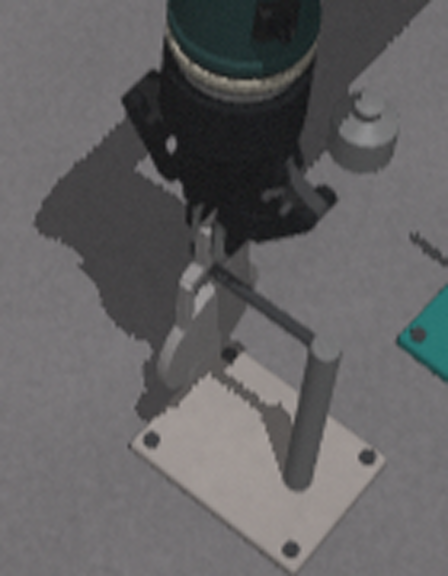

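The bar passes through the eye without contact force. I'll finish the insertion and then lower the plate gently.

Request:
play_rows(
  rows=[0,-0.02,0,0,0,0,255,0,-0.02,0,0,0,0,255,0,-0.015,0,0,0,0,255,0,-0.006,0,0,0,0,255,0,0,0.008,0,0,0,255,0,0,0.008,0,0,0,255,0,0,0.008,0,0,0,255,0,0,0.006,0,0,0,255,0,0,0.002,0,0,0,255,0,0,0,0,0,0,255],
)

```text
clock: 10.4
tcp_pos: [0.5376, 0.2891, 0.1929]
ee_rot: [3.105, 0.474, -0.001]
ft_force: [-0.2, 0.1, -1.2]
opening: 0.08
grasp_force: 59.9
```

Request:
play_rows(
  rows=[0,0,0.002,0,0,0,255,0,0,0,0,0,0,255,0,0,0.002,0,0,0,255,0,0,0,0,0,0,255,0,0,0,0,0,0,255,0,0,0,0,0,0,255,0,0,0,0,0,0,255,0,0,0,0,0,0,255,0,0,0,0,0,0,255,0,0,0,0,0,0,255],
)

```text
clock: 11.4
tcp_pos: [0.5377, 0.2893, 0.1913]
ee_rot: [3.106, 0.474, -0.0]
ft_force: [-0.6, -0.3, -1.4]
opening: 0.079
grasp_force: 59.9
```

Request:
play_rows(
  rows=[0,0,0.001,0,0,0,255,0,0,0,0,0,0,255,0,0,0.001,0,0,0,255,0,0,0,0,0,0,255,0,0,0.001,0,0,0,255,0,0,0,0,0,0,255,0,0,0,0,0,0,255,0,0,0,0,0,0,255,0,0,0,0,0,0,255,0,0,0,0,0,0,255],
)

```text
clock: 12.4
tcp_pos: [0.5378, 0.2894, 0.1901]
ee_rot: [3.106, 0.474, 0.001]
ft_force: [-0.3, -0.5, 0.1]
opening: 0.084
grasp_force: 60.2
```

Request:
play_rows(
  rows=[0,0,0.001,0,0,0,255,0,0,0,0,0,0,255,0,0,0,0,0,0,255,0,0,0,0,0,0,255,0,0,0,0,0,0,255,0,0,0,0,0,0,255,0,0,0,0,0,0,255,0,0,0,0,0,0,255,0,0,0,0,0,0,255,0,0,0,0,0,0,255],
)

```text
clock: 13.4
tcp_pos: [0.5378, 0.2894, 0.1899]
ee_rot: [-3.105, -0.474, -0.001]
ft_force: [-1.4, -0.1, 5.0]
opening: 0.083
grasp_force: 60.9
```

The bar now takes the weight (+5 N). I'll ease the grip and open slowly.

Request:
play_rows(
  rows=[0,0,0,0,0,0,255,0,0,0,0,0,0,255,0,0,0,0,0,0,236,0,0,0,0,0,0,232,0,0,0,0,0,0,228,0,0,0,0,0,0,224,0,0,0,0,0,0,218,0,0,0,0,0,0,210,0,0,0,0,0,0,200,0,0,0,0,0,0,190],
  squeeze=20,
)

```text
clock: 14.4
tcp_pos: [0.5377, 0.2893, 0.1891]
ee_rot: [3.105, 0.474, -0.0]
ft_force: [-0.2, -0.0, 0.3]
opening: 0.253
grasp_force: 0.0
```

Request:
play_rows(
  rows=[0,0,0,0,0,0,175,0,0,0,0,0,0,160,0,0,0,0,0,0,160,0,0,0,0,0,0,160,0,0,0,0,0,0,160,0,0,0,0,0,0,160,0,0,0,0,0,0,160,0,0,0,0,0,0,160,0,0,0,0,0,0,160,0,0,0,0,0,0,160],
)

```text
clock: 15.4
tcp_pos: [0.5377, 0.2893, 0.1893]
ee_rot: [3.106, 0.474, 0.0]
ft_force: [0.1, 0.7, -0.1]
opening: 0.374
grasp_force: 0.0
```

```bash
python3 w.py w4; python3 - <<'E'
from h import *
d=np.array([np.cos(np.radians(-72.7)),np.sin(np.radians(-72.7))]);s=np.array([.5373,.289])
X=cloud(capture("scene")).reshape(-1,3)
p=X[(abs((X[:,:2]-s)@d)<.02)&(X[:,2]>.05)&(X[:,2]<.13)&(np.linalg.norm(X[:,:2]-s,axis=1)<.055)]
q=p.mean(0);n=np.linalg.svd(p-q,full_matrices=False)[2][2];n*=np.sign(n[:2]@d);print(len(p),q,n,"along",(q[:2]-s)@d)
W=np.load("W.npy").reshape(-1,3)
t=W[(np.linalg.norm(W[:,:2]-s,axis=1)<.03)&(W[:,2]>.205)&(W[:,2]<.23)]
print("tab",len(t),t.mean(0),cv2.minAreaRect((t[:,:2]*1000).astype(np.float32)), "along",((t[:,:2]-s)@d).mean())
go([*s,.27],-72.7)
E
```

```text
435 [0.54504859 0.29545377 0.09462885] [ 0.27142704 -0.96235338 -0.01425979] along -0.00385756964386358
tab 5391 [0.54091743 0.29105812 0.21831892] ((536.0685424804688, 287.78125), (35.3626708984375, 56.82398223876953), 25.729461669921875) along -0.0008892828689866226
t 15.5 tcp [0.5377 0.2893 0.1893] turn [0.     0.     0.0003] shift(new) [-0.0009  0.0004 -0.1615] shift(old) [-0.001   0.0004 -0.1615] F [0.6 0.3 0.3] op 0.374 g 0.0
```

View pics/w4.png

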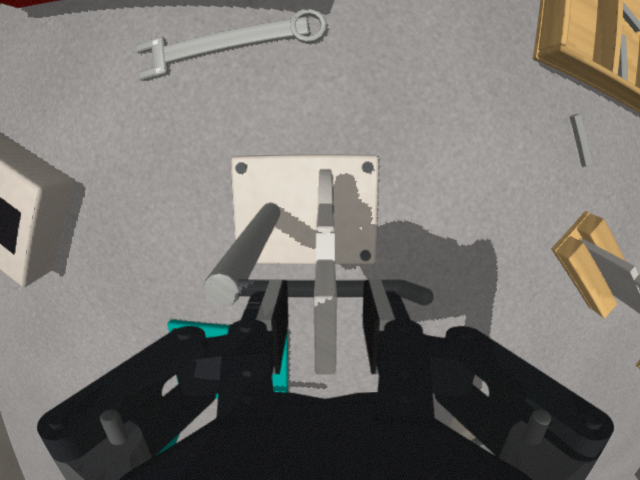

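The plate hangs on the bar between the open fingers, with the tab at (326,310) clear on both sides and the plate plumb. I'll retreat straight up and then look again.

Request:
play_rows(
  rows=[0,0,-0.01,0,0,0,160,0,0,-0.02,0,0,0,160,0,0,-0.03,0,0,0,160,0,0,-0.04,0,0,0,160,0,0,-0.04,0,0,0,160,0,0,-0.05,0,0,0,160,0,0,-0.04,0,0,0,160,0,0,-0.02,0,0,0,160,0,0,0,0,0,0,160,0,0,0,0,0,0,160],
)

```text
clock: 16.5
tcp_pos: [0.5376, 0.2893, 0.314]
ee_rot: [3.105, 0.474, -0.001]
ft_force: [0.5, 0.5, 0.5]
opening: 0.371
grasp_force: 0.0
```

Request:
play_rows(
  rows=[0,0,0,0,0,0,160,0,0,0,0,0,0,160,0,0,0,0,0,0,160,0,0,0,0,0,0,160,0,0,0,0,0,0,160,0,0,0,0,0,0,160,0,0,0,0,0,0,160,0,0,0,0,0,0,160,0,0,0,0,0,0,160,0,0,0,0,0,0,160],
)

```text
clock: 17.5
tcp_pos: [0.5377, 0.2894, 0.3143]
ee_rot: [3.106, 0.474, 0.0]
ft_force: [0.5, -0.8, -0.4]
opening: 0.371
grasp_force: 0.0
```

```bash
python3 - <<'E'
from h import *
a=capture("scene")["pixels"]
b=capture("scene")["pixels"];print("diff",np.abs(a.astype(int)-b)[250:420,290:430].mean())
cv2.imwrite("pics/end.png",cv2.resize(b[220:430,230:430],None,fx=2.8,fy=2.8,interpolation=cv2.INTER_CUBIC));print(get_obs()["ft_force"])
E
```

```text
diff 1.2366946778711485
[ 0.79326853 -0.09510547  0.01858295]
```

View pics/end.png

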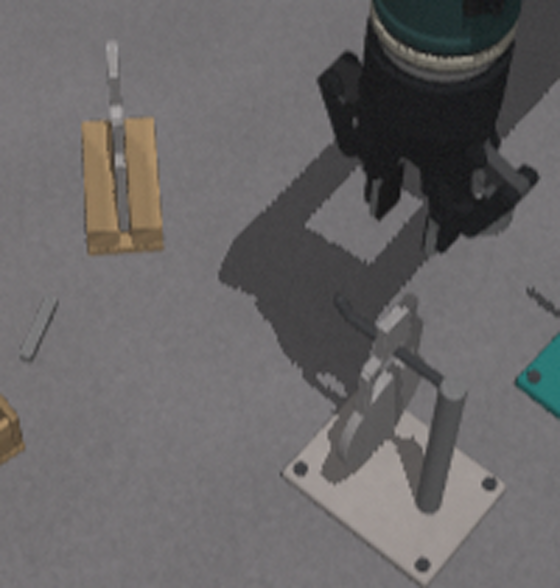

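The dial hangs at about (385,370) in the crop, mid-bar on the white stand with its blank side to the post. It is still, the gripper is clear of it, and the square plate stands in its block.

```bash
python3 -c "
from bench import *
print(hand_in())"
```

```text
the job is handed in; nothing more can be done
None
```

The dial plate hangs still by its eye on the white stand's hook, released and with the robot clear; its blank face is towards the post, so the graduated face should point outward (I never saw the markings directly). The square plate still stands in its block, and the job was handed in at about 17.6 s.

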